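Shim the rocking comparator stand on the goldsmith's bench

TASK

The dial-gauge stand rocks because the foot under its yellow-dotted corner has lost its rubber pad. With the fingertips, push the wooden wedge along the bench, thin end first, under that foot until it is snug and the stand is still level, then press down firmly on the yellow dot (about 10 N) to check that the corner no longer gives. Only push and press: do not lift the wedge or the stand, do not shove the stand out of its place, leave the other things on the bench alone, and finish clear of everything.

Things in the scene. Friction and masses are not known exactly. Their poses are not given: they have to be found in the camera images.
- stand: Loose comparator stand, 2.8 kg: square grey plate 170 x 170 mm, top 36 mm and underside 16 mm above the bench; column (22 mm across, 226 mm high) at one corner. Origin: on the bench under the plate's centre; x along the diagonal, from the dotted corner (x = -120 mm) to the column's corner. It stands level on three black rubber feet, 95 mm from the centre; slides if pushed with some 20 N.
- stub (a point): Centre of the underside of the bare brass stub (round, 24 mm across) that is the bad foot: straight below the yellow dot, 95 mm from the stand's centre, 9 mm above the bench while the stand is level. Hidden from above by the plate. With nothing under it, a press of 4 to 6 N on the dot tips the stand until the stub meets the bench (0.09 rad).
- dot (a point): Centre of the yellow dot, 18 mm across, on top of the base plate at the corner farthest from the column, 37 mm above the bench, straight above the stub. The place to press, with about 10 N (over 7 N counts), for half a second.
- wedge: Loose wooden wedge, 60 g, 100 x 40 mm, flat below, 3 mm high at the thin end, straight slope to 21 mm at the square thick end. Origin: centre of underside; x to the thin end (+50 mm). It starts before the dotted corner, roughly aimed at the stub; slides at under 1 N; touches the stub when the stub's centre is at its x = +29 mm, then resists over 4 N, lifts 0.18 mm per mm, and stays by friction.
- jar: a small closed green glass jar with a white cap, 48 mm across and 55 mm tall. Not part of the job; leave it alone. Origin: centre of its underside.
- lid: a loose blue plastic disc, 60 mm across and 12 mm thick. Not part of the job; leave it alone. Origin: centre of its underside.
- bench_block: a square steel block, 55 x 55 x 22 mm. Not part of the job; leave it alone. Origin: centre of its underside.
- collar: a brass ring, 40 mm across and 16 mm high. Not part of the job; leave it alone. Origin: centre of its underside.
- solder_block: a pale soldering block, 75 x 100 x 26 mm. Not part of the job; leave it alone. Origin: centre of its underside.
- screwdriver: a screwdriver with a green handle, 150 mm long, lying on the bench. Not part of the job; leave it alone. Its x axis runs from the handle to the tip.
- tweezers: steel tweezers, 120 mm long and 6 mm high, lying flat. Not part of the job; leave it alone. Origin: centre of its underside.

How it is judged:
On the way, in this order (a step that is already met when the one before it is completed fails the run):
1. the wedge is pushed in under the bare foot, with the stand level (x of stub in the frame of wedge between 0.006 and 0.038 m and y of stub in the frame of wedge between -0.02 and 0.02 m and angle between stand's own z axis and vertical below 0.018 rad), for 0.2 s.
2. the fingers press on the dotted corner with more than 7 N and it does not give (all of step 1 and contact force between the fingers and stand above 7 N and horizontal distance between the grasp point and dot below 0.035 m), for 0.2 s.
At the end, for the whole second after the job is handed in: Wedge flat on the bench under the stub (stub centre 6 to 38 mm ahead of the wedge's middle, within 20 mm of its centre line), stand level within 0.018 rad and the stub within 20 mm of its first place, after a press of over 7 N for 0.2 s within 35 mm of the dot; all at rest (all of step 1 and angle between wedge's own z axis and vertical below 0.04 rad and distance of stub from where it was at the start of the episode below 0.02 m and height (world z) of wedge below 0.004 m and linear speed of each of stand, wedge below 0.01 m/s); the robot touches nothing.
It fails at once if the wedge is lifted off the bench or tipped over (height (world z) of wedge above 0.008 m or angle between wedge's own z axis and vertical above 0.2 rad).
It fails at once if the stand is lifted, overturned or shoved 25 mm from its place (height (world z) of stand above 0.012 m or angle between stand's own z axis and vertical above 0.15 rad or distance of stand from where it was at the start of the episode above 0.025 m).
It fails at once if another thing on the bench is disturbed by more than 20 mm (distance of any of jar, lid, bench_block, collar, solder_block, screwdriver, tweezers from where it was at the start of the episode above 0.02 m).
It also fails if it takes over 61 s, if anything falls off the work surface, if the arm or the gripper's body presses on something with over 40 N, if the wrist force passes 120 N, or if a joint passes its speed limit or range.

ROBOT

A 6-joint arm with a two-finger parallel gripper is mounted at the origin on the work surface. World frame = base frame: x ahead of the robot, y to its left, z up, the work surface at z = 0. Lengths are in m, angles in rad, forces in N, time in s.
With the tool pointing down it reaches from about 0.35 to 1 m from the base axis. Payload 7.1 kg.
Tool frame: the origin (TCP) lies at the very end of the fingers, on their centre line; the grasp point (between the pads) lies 19 mm behind it; z points along the fingers, y is the line along which they close (so a half turn about z gives the same grasp; the last joint's range is limited). The gripper opens to 85 mm and grips with 20 to 120 N. Pads are 22 mm wide; open, the fingers measure 114 mm over their backs; the gripper's body (76 mm by 85 mm) begins 54 mm behind the grasp point. The pads swing forward as they close: fully open they stand 13 mm farther back than shut.
Start: joints at [-1.185, 0.423, 1.63, -0, 1.089, -0.019], TCP at [0.246, -0.574, 0.231] pointing down, gripper open.
Joint ranges: [-3, 3], [-0.9, 2.11], [0.09, 2.58], [-1.31, 4.45], [0.11, 2.69], [-2.54, 2.54]. Speed limits (rad/s): [2.39, 2.39, 3.01, 3.14, 3.14, 3.14].

INTERFACE

Orientations are given as a rotation vector (axis times angle).
In Python, from plant import get_obs, capture, finish_job gives the robot as it stands.
- The arm moves only by the tool play_rows, never from a script. Its argument "motion" is a list of rows, each a list of 3 entries, a list of its own where there are three numbers: the shift along the tool's x, y, z in fractions of the full range, 1 being 0.75 m, then the turn, a rotation vector about the tool's x, y, z in parts of the range, where 1.0 means 45 degrees, then the opening, from 0 (shut) to 1 (fully open). A call has 1 to 12 rows; each row is the pose to reach, as a shift and turn from the pose commanded when the call began, along the tool's axes at that moment; what a row does not reach only later rows make up. A row lasts 1/12 s, in which the tool goes at most 41.7 mm and 7.16 degrees, less where a joint would pass 70% of its speed; a pose out of reach is approached as far as the arm can. A shift or turn number past 1, either way, is cut back to 1. A call with a gripper value outside its range is refused whole. The fingers move at their own pace and stop on an object; the grip force is fixed at half the most. Time passes only in rows, so rows that repeat a pose let the fingers close. It gives the time, the measured TCP pose, the force, the opening and the grip force at its end, in the units of the state.
- get_obs(): the state, without advancing time (a new reading comes with each control period).
- capture(name): name is "scene" or "top"; returns a dict with "color" (480x640x3 uint8, red, green, blue), "camera_matrix" (3x3 intrinsics, pixels), "R" (3x3) and "t" (3): a world point X has camera coordinates R X + t. Camera axes: x right, y down, z forward; pixel columns grow to the right and rows downward; lengths in m; the calibration is good to about 2 mm. A picture is of the moment at which its call begins. There is no depth.
- finish_job(): hands the job in; it is judged then, once.
The state is a dict: "time": time; "joint_positions": joint angles; "qvel": joint speeds; "joint_efforts": joint torques, N m; "eef_pos": TCP position; "orientation": TCP orientation; "wrist_force": force on the tool from outside, world axes, zero at the start; "moment": the same for the moment, N m; "opening": finger opening in m; "gripper_force": force on a finger pad.
Only numpy, scipy, OpenCV 4.12 (cv2) and the standard library are available. Lean on these libraries where they do the work, as an engineer would, in place of code of your own. Each camera call takes 0.05 s, during which the arm holds its last target. There are 200 camera calls.

## Working session

There is one attempt and no reset: what is moved stays moved. The work goes in short steps, Python scripts to look and compute and a tool call to move; the robot and the scene stay as the last step left them, time stands still between calls to the robot, and variables do not carry over. Pictures are saved under pics/ and viewed, at most 10 in all, crops included, and the job is handed in when it is done.

Besides the shell and the picture viewer there is one more tool, called after "Emit:" as name(argument=value, ...) on one line, values as JSON. play_rows: Moves the arm, as the interface text tells. Its arguments: {"type":"object","properties":{"motion":{"type":"array","items":{"type":"array"}}},"required":["motion"]}

```bash
mkdir -p pics; python3 - <<'E'
from plant import *
import cv2,numpy as np
for n in("top","scene"):
    c=capture(n);cv2.imwrite(f"pics/{n}0.png",c["color"][:,:,::-1])
    print(n,c["camera_matrix"].round(1).tolist(),(-c["R"].T@c["t"]).round(3),c["R"].round(3).tolist())
o=get_obs();print({k:np.round(v,3).tolist() for k,v in o.items()})
E
```

```text
top [[451.4, 0.0, 319.8], [0.0, 451.4, 239.7], [0.0, 0.0, 1.0]] [0.504 0.017 0.776] [[0.03, -1.0, 0.01], [-0.993, -0.031, -0.11], [0.11, -0.007, -0.994]]
scene [[434.4, 0.0, 324.5], [0.0, 434.4, 235.9], [0.0, 0.0, 1.0]] [0.928 0.258 0.681] [[-0.611, 0.791, -0.004], [0.647, 0.497, -0.578], [-0.456, -0.356, -0.816]]
{'time': 0.1, 'joint_positions': [-1.185, 0.424, 1.631, -0.0, 1.089, -0.019], 'qvel': [-0.001, -0.001, -0.003, 0.001, -0.001, -0.0], 'joint_efforts': [-0.0, -55.843, -28.244, -0.0, 0.003, 0.0], 'eef_pos': [0.246, -0.574, 0.231], 'orientation': [-3.076, -0.631, 0.0], 'wrist_force': [0.078, 0.735, 0.59], 'moment': [-0.042, 0.027, 0.023], 'gripper_force': 0.0, 'opening': 0.085}
```

View pics/top0.png

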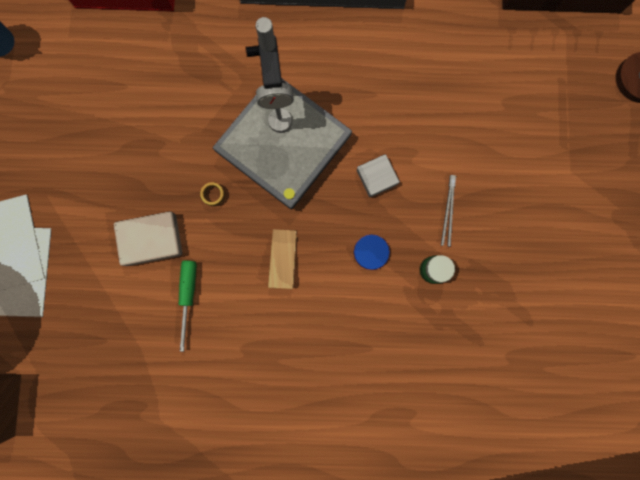

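View pics/scene0.png

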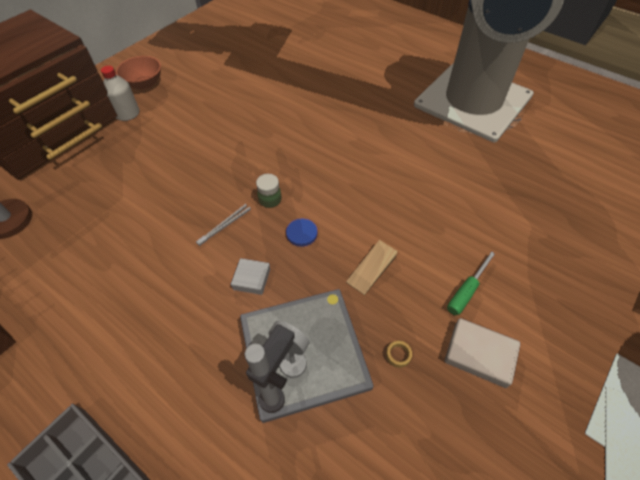

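The top view shows the wedge at about (283,259), thick end downwards at row 288. The yellow dot is at (290,193), and the stand's column is at the far corner. The scene view agrees, with the dot at (333,299) and the wedge at (373,267). Next I'll measure these.

```bash
cat > h.py <<'E'
from plant import *
import cv2,numpy as np
def ray(c,uv,z):
    K,R,t=c["camera_matrix"],c["R"],c["t"]
    d=R.T@np.linalg.solve(K,[uv[0],uv[1],1.]);o=-R.T@t
    return o+d*(z-o[2])/d[2]
def blob(m,near):
    n,l,s,ce=cv2.connectedComponentsWithStats(m.astype(np.uint8))
    k=[i for i in range(1,n) if s[i,4]>15]
    i=min(k,key=lambda i:np.hypot(*(ce[i]-near)));return l==i,ce[i],s[i,4]
def look(n,dn,wn):
    c=capture(n);im=c["color"];h=cv2.cvtColor(im,cv2.COLOR_RGB2HSV).astype(int);H,S,V=h[...,0],h[...,1],h[...,2]
    r={}
    _,d,a=blob((H>22)&(H<36)&(S>150)&(V>120),dn);r["dot"]=ray(c,d,.037);print(n,"dot px",d.round(1),a,r["dot"].round(4))
    w,ce,a=blob((V>140)&(S<165)&(S>70)&(H<28)&(H>8),wn)
    cnt=max(cv2.findContours(w.astype(np.uint8),0,1)[0],key=cv2.contourArea)
    q=cv2.approxPolyDP(cnt,5,True)[:,0];print(n,"wedge px",ce.round(1),a,q.tolist(),"rect",cv2.minAreaRect(cnt))
    for p in q: print("  ",p,ray(c,p,0).round(4),ray(c,p,.021).round(4))
    return c,r,w
E
python3 - <<'E'
from h import *
for n,d,w in(("top",(290,193),(283,259)),("scene",(333,299),(373,267))):
    c,r,m=look(n,d,w)
    x,y=w;print(cv2.cvtColor(c["color"],cv2.COLOR_RGB2HSV)[y,x])
    im=c["color"].copy();im[cv2.morphologyEx(m.astype(np.uint8),cv2.MORPH_GRADIENT,np.ones((2,2)))>0]=(255,0,255)
    cr=im[y-100:y+60,x-100:x+100,::-1];out=cv2.resize(cr,None,fx=2,fy=2,interpolation=0) 
    cv2.imwrite(f"pics/{n}1.png",out)
a,b=[cv2.imread(f"pics/{n}1.png") for n in("top","scene")]
cv2.imwrite("pics/both1.png",np.hstack([a,b]))
E
```

```text
top dot px [288.9 193.2] 69 [0.6618 0.0655 0.037 ]
top wedge px [281.7 259.4] 1411 [[274, 229], [268, 288], [292, 289], [295, 231]] rect ((281.3568115234375, 258.98211669921875), (24.70890998840332, 59.4780158996582), 3.301865816116333)
   [274 229] [0.6058 0.0913 0.    ] [0.6031 0.0893 0.021 ]
   [268 288] [0.504  0.0974 0.    ] [0.504  0.0952 0.021 ]
   [292 289] [0.5036 0.0564 0.    ] [0.5036 0.0554 0.021 ]
   [295 231] [0.6035 0.0549 0.    ] [0.6008 0.0539 0.021 ]
[ 16 128 179]
scene dot px [332.2 299. ] 29 [0.6616 0.0653 0.037 ]
scene wedge px [369.8 242.6] 4945 [[301, 176], [321, 197], [413, 254], [304, 190], [310, 207], [291, 198], [298, 212], [355, 246], [321, 230], [362, 255], [369, 245], [358, 236], [375, 244], [347, 280], [363, 293], [397, 253], [447, 287], [459, 280], [438, 263], [469, 274], [363, 219]] rect ((367.63092041015625, 254.93399047851562), (194.4936981201172, 70.49783325195312), 30.12432098388672)
   [301 176] [ 0.4546 -0.174   0.    ] [ 0.4692 -0.1607  0.021 ]
   [321 197] [ 0.4748 -0.1042  0.    ] [ 0.4888 -0.0931  0.021 ]
   [413 254] [0.4801 0.1174 0.    ] 
[... 431 characters left out ...]
433 0.    ] [0.5518 0.0499 0.021 ]
   [369 245] [0.5133 0.0409 0.    ] [0.526  0.0476 0.021 ]
   [358 236] [0.5088 0.0124 0.    ] [0.5218 0.02   0.021 ]
   [375 244] [0.5044 0.0487 0.    ] [0.5175 0.0551 0.021 ]
   [347 280] [0.5999 0.0524 0.    ] [0.6101 0.0588 0.021 ]
   [363 293] [0.604  0.0901 0.    ] [0.614  0.0952 0.021 ]
   [397 253] [0.4963 0.0926 0.    ] [0.5096 0.0977 0.021 ]
   [447 287] [0.5035 0.2012 0.    ] [0.5165 0.203  0.021 ]
   [459 280] [0.4778 0.2114 0.    ] [0.4916 0.2128 0.021 ]
   [438 263] [0.4691 0.164  0.    ] [0.4832 0.1669 0.021 ]
   [469 274] [0.4556 0.2199 0.    ] [0.4702 0.221  0.021 ]
   [363 219] [ 0.4692 -0.0034  0.    ] [0.4833 0.0046 0.021 ]
[ 16 109 173]
```

View pics/both1.png

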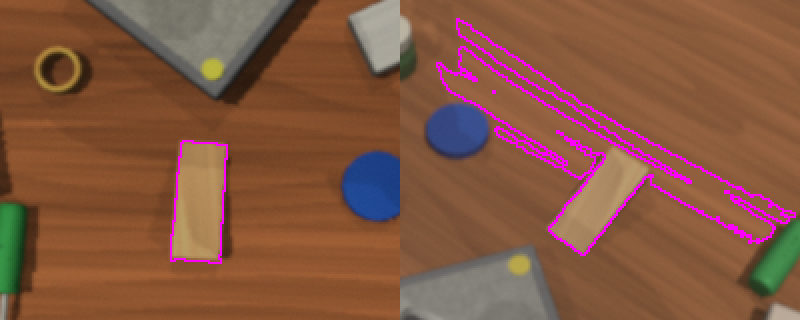

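```bash
cat >> h.py <<'E'
from scipy.spatial.transform import Rotation as Rn
def to(p,head):
    o=get_obs();R=Rn.from_rotvec(o["orientation"]);a=np.radians(head)
    x=np.array([np.cos(a),np.sin(a),0]);z=np.array([0,0,-1.]);T=Rn.from_matrix(np.c_[x,np.cross(z,x),z])
    print("t",round(o["time"],2),"at",o["eef_pos"].round(4),"F",o["wrist_force"].round(1),"shift",(1000*R.inv().apply(np.array(p)-o["eef_pos"])).round(1),"mm turn",np.degrees((R.inv()*T).as_rotvec()).round(2))
E
python3 -c "
from h import *
to([.455,.0785,.231],-3.7);to([.455,.0785,.03],-3.7)"
```

```text
t 0.2 at [ 0.246  -0.5742  0.2308] F [ 0.4  0.3 -0.2] shift [ 4.491e+02 -5.176e+02  3.000e-01] mm turn [-5.000e-02  1.000e-02  2.689e+01]
t 0.2 at [ 0.246  -0.5742  0.2308] F [ 0.4  0.3 -0.2] shift [ 449.1 -517.4  201.3] mm turn [-5.000e-02  1.000e-02  2.689e+01]
```

Careful with the scale: shifts go in shares of 0.75 m and turns go in shares of 45 degrees. That gives: -0.372 m is -0.496, -0.341 m is -0.4547, 19.2 degrees is 0.4267.

Emit:
play_rows(motion=[[[0.036, -0.0413, 0], [0, 0, 0.0356], 0.2], [[0.072, -0.0827, 0], [0, 0, 0.0711], 0.2], [[0.108, -0.124, 0], [0, 0, 0.1067], 0.2], [[0.144, -0.1653, 0], [0, 0, 0.1422], 0.2], [[0.18, -0.2067, 0], [0, 0, 0.1778], 0.2], [[0.216, -0.248, 0], [0, 0, 0.2133], 0.2], [[0.252, -0.2893, 0], [0, 0, 0.2489], 0.2], [[0.288, -0.3307, 0], [0, 0, 0.2844], 0.2], [[0.324, -0.372, 0], [0, 0, 0.32], 0.2], [[0.36, -0.4133, 0], [0, 0, 0.3556], 0.2], [[0.396, -0.4547, 0], [0, 0, 0.3911], 0.2], [[0.432, -0.496, 0], [0, 0, 0.4267], 0.2]])

```text
time: 1.2
eef_pos: [0.3976, -0.103, 0.2315]
orientation: [3.14, 0.107, 0.001]
wrist_force: [0.9, -0.5, 0.1]
opening: 0.0168
gripper_force: 0.0
```

```bash
python3 -c "
from h import *
to([.455,.0785,.231],-3.7)"
```

```text
t 1.2 at [ 0.3976 -0.103   0.2315] F [ 0.9 -0.5  0.1] shift [  69.6 -177.2    0.5] mm turn [ 0.01 -0.03  7.6 ]
```

To row units: 0.18 m is 0.24, -0.177 m is -0.236, 7.6 degrees is 0.1689.

Emit:
play_rows(motion=[[[0.0187, -0.0467, 0], [0, 0, 0.0333], 0.2], [[0.0373, -0.0933, 0], [0, 0, 0.0667], 0.2], [[0.056, -0.14, 0], [0, 0, 0.1], 0.2], [[0.0747, -0.1867, 0], [0, 0, 0.1333], 0.2], [[0.0933, -0.236, 0], [0, 0, 0.1689], 0.2], [[0.0933, -0.236, 0.0533], [0, 0, 0.1689], 0.2], [[0.0933, -0.236, 0.1067], [0, 0, 0.1689], 0.2], [[0.0933, -0.236, 0.16], [0, 0, 0.1689], 0.2], [[0.0933, -0.236, 0.2067], [0, 0, 0.1689], 0.2], [[0.0933, -0.236, 0.24], [0, 0, 0.1689], 0.2], [[0.0933, -0.236, 0.24], [0, 0, 0.1689], 0.2], [[0.0933, -0.236, 0.24], [0, 0, 0.1689], 0.2]])

```text
time: 2.2
eef_pos: [0.454, 0.0764, 0.0506]
orientation: [3.139, -0.099, -0.005]
wrist_force: [-0.6, -0.1, 0.5]
opening: 0.0172
gripper_force: 0.0
```

```bash
python3 - <<'E'
from h import *
to([.48,.077,.006],-3.7)
c,_,_=look("top",(290,193),(283,259));s=capture("scene")
a=c["color"][150:350,180:380,::-1];b=s["color"][150:350,270:470,::-1]
cv2.imwrite("pics/b2.png",cv2.resize(np.hstack([a,b]),None,fx=2,fy=2))
E
```

```text
t 2.2 at [0.454  0.0764 0.0506] F [-0.6 -0.1  0.5] shift [26.  -2.3 44.5] mm turn [0.04 0.19 0.09]
top dot px [288.9 193.2] 65 [0.6618 0.0655 0.037 ]
top wedge px [281.5 258.7] 1431 [[274, 228], [267, 287], [288, 288], [295, 231]] rect ((281.4111633300781, 258.74365234375), (24.722726821899414, 60.27500534057617), 4.085616588592529)
   [274 228] [0.6076 0.0914 0.    ] [0.6048 0.0894 0.021 ]
   [267 287] [0.5057 0.0992 0.    ] [0.5056 0.097  0.021 ]
   [288 288] [0.5051 0.0633 0.    ] [0.505  0.0621 0.021 ]
   [295 231] [0.6035 0.0549 0.    ] [0.6008 0.0539 0.021 ]
```

View pics/b2.png

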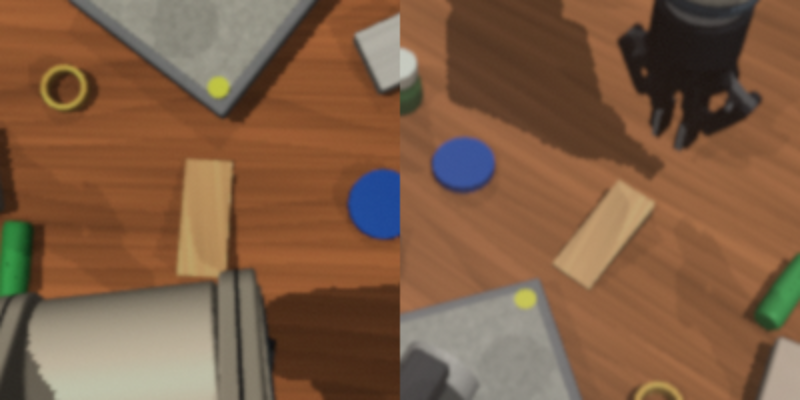

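The fingers stand behind the thick end and line up with the wedge; nothing has moved. I'll lower them and then push.

To row units: 0.046 m is 0.0613, 0.043 m is 0.0573.

Emit:
play_rows(motion=[[[0, -0.0013, 0.0267], [0, 0, 0], 0.2], [[0, -0.0027, 0.0507], [0, 0, 0], 0.2], [[0, -0.0027, 0.0573], [0, 0, 0], 0.2], [[0.0107, -0.0027, 0.0573], [0, 0, 0], 0.2], [[0.0213, -0.0027, 0.0573], [0, 0, 0], 0.2], [[0.0293, -0.0027, 0.0573], [0, 0, 0], 0.2], [[0.0373, -0.0027, 0.0573], [0, 0, 0], 0.2], [[0.0453, -0.0027, 0.0573], [0, 0, 0], 0.2], [[0.0533, -0.0027, 0.0573], [0, 0, 0], 0.2], [[0.0613, -0.0027, 0.0573], [0, 0, 0], 0.2], [[0.0613, -0.0027, 0.0573], [0, 0, 0], 0.2]])

```text
time: 3.22
eef_pos: [0.5027, 0.0756, 0.0086]
orientation: [-3.14, 0.099, -0.003]
wrist_force: [1.2, -0.2, -0.3]
opening: 0.0169
gripper_force: 0.0
```

```bash
python3 - <<'E'
from h import *
to([.57,.071,.006],-3.7)
c,_,_=look("top",(290,193),(283,255));s=capture("scene")
a=c["color"][150:350,180:380,::-1];b=s["color"][150:350,270:470,::-1]
cv2.imwrite("pics/b3.png",cv2.resize(np.hstack([a,b]),None,fx=2,fy=2))
E
```

```text
t 3.22 at [0.5027 0.0756 0.0086] F [ 1.2 -0.2 -0.3] shift [67.4  0.4  2.7] mm turn [-0.02 -0.1   0.08]
top dot px [288.9 193.3] 64 [0.6616 0.0655 0.037 ]
top wedge px [285.5 233.9] 543 [[275, 223], [273, 245], [295, 246], [300, 226]] rect ((286.44830322265625, 235.04270935058594), (25.835477828979492, 24.176319122314453), 5.440331935882568)
   [275 223] [0.6164 0.09   0.    ] [0.6133 0.088  0.021 ]
   [273 245] [0.578  0.0919 0.    ] [0.576  0.0899 0.021 ]
   [295 246] [0.5774 0.054  0.    ] [0.5754 0.0529 0.021 ]
   [300 226] [0.6125 0.0465 0.    ] [0.6095 0.0457 0.021 ]
```

View pics/b3.png

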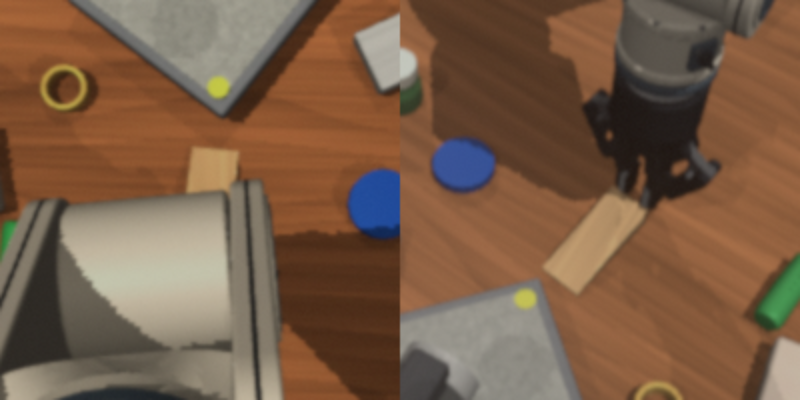

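The fingers now touch the thick end squarely, and the thin edge, at about x = 0.614, aims at the dot. I'll keep pushing and stop short of contact.

To row units: 0.062 m is 0.0827, 0.059 m is 0.0787.

Emit:
play_rows(motion=[[[0.008, 0, 0.0013], [0, 0, 0], 0.2], [[0.016, 0, 0.0027], [0, 0, 0], 0.2], [[0.024, 0, 0.0027], [0, 0, 0], 0.2], [[0.032, 0, 0.0027], [0, 0, 0], 0.2], [[0.04, 0, 0.0027], [0, 0, 0], 0.2], [[0.048, 0, 0.0027], [0, 0, 0], 0.2], [[0.056, 0, 0.0027], [0, 0, 0], 0.2], [[0.064, 0, 0.0027], [0, 0, 0], 0.2], [[0.072, 0, 0.0027], [0, 0, 0], 0.2], [[0.0787, 0, 0.0027], [0, 0, 0], 0.2], [[0.0827, 0, 0.0027], [0, 0, 0], 0.2], [[0.0827, 0, 0.0027], [0, 0, 0], 0.2]])

```text
time: 4.32
eef_pos: [0.5638, 0.0717, 0.0064]
orientation: [-3.14, 0.099, -0.001]
wrist_force: [1.1, -0.1, -0.7]
opening: 0.0172
gripper_force: 0.0
```

```bash
python3 - <<'E'
from h import *
to([.57,.071,.006],-3.7)
c,_,_=look("top",(290,193),(288,215));s=capture("scene")
a=c["color"][100:300,180:380,::-1];b=s["color"][200:400,250:450,::-1]
cv2.imwrite("pics/b4.png",cv2.resize(np.hstack([a,b]),None,fx=2,fy=2))
E
```

```text
t 4.32 at [0.5638 0.0717 0.0064] F [ 1.1 -0.1 -0.7] shift [6.2 0.3 0.4] mm turn [-0.01 -0.05  0.09]Traceback (most recent call last):
  File "<stdin>", line 3, in <module>
  File "h.py", line 14, in look
    _,d,a=blob((H>22)&(H<36)&(S>150)&(V>120),dn);r["dot"]=ray(c,d,.037);print(n,"dot px",d.round(1),a,r["dot"].round(4))
          ~~~~^^^^^^^^^^^^^^^^^^^^^^^^^^^^^^^^^^
  File "h.py", line 10, in blob
    i=min(k,key=lambda i:np.hypot(*(ce[i]-near)));return l==i,ce[i],s[i,4]
ValueError: min() iterable argument is empty
```

To row units: 0.006 m is 0.008, 0.004 m is 0.0053.

Emit:
play_rows(motion=[[[0.0027, 0, 0], [0, 0, 0], 0.2], [[0.0053, 0, 0], [0, 0, 0], 0.2], [[0.008, 0, 0], [0, 0, 0], 0.2], [[0.008, 0, 0], [0, 0, 0], 0.2], [[0.008, 0, 0], [0, 0, 0], 0.2]])

```text
time: 4.78
eef_pos: [0.569, 0.0714, 0.0064]
orientation: [-3.14, 0.099, -0.0]
wrist_force: [0.4, 0.2, -0.1]
opening: 0.0175
gripper_force: 0.0
```

```bash
python3 - <<'E'
from h import *
to([.58,.071,.006],-3.7)
s=capture("scene");b=s["color"][200:380,270:450,::-1]
cv2.imwrite("pics/b4.png",cv2.resize(b,None,fx=3,fy=3))
E
```

```text
t 4.78 at [0.569  0.0714 0.0064] F [ 0.4  0.2 -0.1] shift [11.  -0.3  0.4] mm turn [-0.   -0.01  0.09]
```

View pics/b4.png

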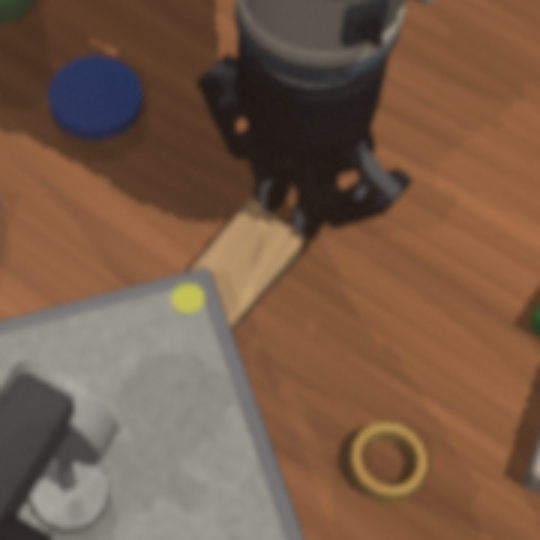

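The wedge is under the corner and centred on the dot, and the stand hasn't moved. With the force near zero, there's no contact with the stub yet. I'll creep forward.

To row units: 0.003 m is 0.004, 0.002 m is 0.0027.

Emit:
play_rows(motion=[[[0.0013, 0, 0], [0, 0, 0], 0.2], [[0.0027, 0, 0], [0, 0, 0], 0.2], [[0.004, 0, 0], [0, 0, 0], 0.2], [[0.004, 0, 0], [0, 0, 0], 0.2], [[0.004, 0, 0], [0, 0, 0], 0.2]])

```text
time: 5.25
eef_pos: [0.572, 0.0712, 0.0063]
orientation: [-3.14, 0.099, -0.0]
wrist_force: [-0.4, -0.9, 0.1]
opening: 0.0171
gripper_force: 0.0
```

To row units: 0.002 m is 0.0027, 0.001 m is 0.0013.

Emit:
play_rows(motion=[[[0.0013, 0, 0], [0, 0, 0], 0.2], [[0.0027, 0, 0], [0, 0, 0], 0.2], [[0.0027, 0, 0], [0, 0, 0], 0.2], [[0.0027, 0, 0], [0, 0, 0], 0.2]])

```text
time: 5.58
eef_pos: [0.573, 0.071, 0.0062]
orientation: [3.14, -0.099, -0.002]
wrist_force: [-4.4, 0.8, 3.8]
opening: 0.0172
gripper_force: 2.3
```

Emit:
play_rows(motion=[[[0.0013, 0, 0], [0, 0, 0], 0.2], [[0.0027, 0, 0], [0, 0, 0], 0.2], [[0.0027, 0, 0], [0, 0, 0], 0.2], [[0.0027, 0, 0], [0, 0, 0], 0.2]])

```text
time: 5.92
eef_pos: [0.5738, 0.0709, 0.0061]
orientation: [3.14, -0.099, -0.006]
wrist_force: [-8.2, 1.5, 6.7]
opening: 0.017
gripper_force: 4.2
```

To row units: 0.002 m is 0.0027, 0.001 m is 0.0013.

Emit:
play_rows(motion=[[[0.0013, 0, -0.0007], [0, 0, 0], 0.2], [[0.0027, 0, -0.0007], [0, 0, 0], 0.2], [[0.0027, 0, -0.0007], [0, 0, 0], 0.2], [[0.0027, 0, -0.0007], [0, 0, 0], 0.2]])

```text
time: 6.25
eef_pos: [0.5743, 0.0708, 0.0061]
orientation: [3.139, -0.099, -0.011]
wrist_force: [-11.4, 0.9, 6.2]
opening: 0.0167
gripper_force: 5.6
```

```bash
python3 - <<'E'
from h import *
to([.55,.071,.006],-3.7)
s=capture("scene");h=cv2.cvtColor(s["color"],cv2.COLOR_RGB2HSV).astype(int);H,S,V=h[...,0],h[...,1],h[...,2]
_,d,a=blob((H>22)&(H<36)&(S>150)&(V>120),(332,299));print(d,a,ray(s,d,.037).round(4))
E
```

```text
t 6.25 at [0.5743 0.0708 0.0061] F [-11.4   0.9   6.2] shift [-24.3   1.3   0.3] mm turn [0.05 0.4  0.1 ]Traceback (most recent call last):
  File "<stdin>", line 4, in <module>
  File "h.py", line 10, in blob
    i=min(k,key=lambda i:np.hypot(*(ce[i]-near)));return l==i,ce[i],s[i,4]
ValueError: min() iterable argument is empty
```

It's snug at 11 N, so I'll back off and look.

To row units: -0.13 m is -0.1733, -0.05 m is -0.0667.

Emit:
play_rows(motion=[[[-0.004, 0, -0.0007], [0, 0, 0], 0.2], [[-0.0107, 0, -0.0013], [0, 0, 0], 0.2], [[-0.0267, 0, -0.0027], [0, 0, 0], 0.2], [[-0.0467, 0, -0.0027], [0, 0, 0], 0.2], [[-0.0667, 0, -0.0067], [0, 0, 0], 0.2], [[-0.0933, 0, -0.04], [0, 0, 0], 0.0], [[-0.12, 0, -0.08], [0, 0, 0], 0.0], [[-0.1467, 0, -0.12], [0, 0, 0], 0.0], [[-0.1733, 0, -0.12], [0, 0, 0], 0.0], [[-0.1733, 0, -0.12], [0, 0, 0], 0.0], [[-0.1733, 0, -0.12], [0, 0, 0], 0.0]])

```text
time: 7.22
eef_pos: [0.4486, 0.0791, 0.0975]
orientation: [-3.14, 0.098, -0.004]
wrist_force: [-0.2, 0.5, 0.3]
opening: -0.0003
gripper_force: 0.0
```

```bash
sed -i 's/(S>150)&(V>120)/(S>120)\&(V>90)/' h.py; python3 - <<'E'
from h import *
c,r,m=look("top",(290,193),(288,220))
s=capture("scene");h=cv2.cvtColor(s["color"],cv2.COLOR_RGB2HSV).astype(int);H,S,V=h[...,0],h[...,1],h[...,2]
_,d,a=blob((H>22)&(H<36)&(S>120)&(V>90),(332,299));print(d,a,ray(s,d,.037).round(4))
to(np.r_[r["dot"][:2],.08],-3.7)
a=c["color"][100:300,180:380,::-1];b=s["color"][200:400,250:450,::-1]
cv2.imwrite("pics/b5.png",cv2.resize(np.hstack([a,b]),None,fx=2,fy=2))
E
```

```text
top dot px [288.7 193.4] 85 [0.6614 0.0657 0.037 ]
top wedge px [285.8 223.3] 790 [[278, 202], [273, 238], [296, 240], [299, 210]] rect ((286.3644104003906, 221.53836059570312), (23.972816467285156, 37.32012939453125), 6.009006023406982)
   [278 202] [0.6535 0.0863 0.    ] [0.6494 0.0844 0.021 ]
   [273 238] [0.5901 0.0924 0.    ] [0.5878 0.0904 0.021 ]
   [296 240] [0.5879 0.0526 0.    ] [0.5856 0.0516 0.021 ]
   [299 210] [ 0.6405  0.0492 -0.    ] [0.6368 0.0484 0.021 ]
[332.203125 299.      ] 64 [0.6616 0.0653 0.037 ]
t 7.32 at [0.4496 0.0791 0.0968] F [0.5 0.  0.4] shift [212.2   0.   17.2] mm turn [-0.02 -0.11  0.1 ]
```

View pics/b5.png

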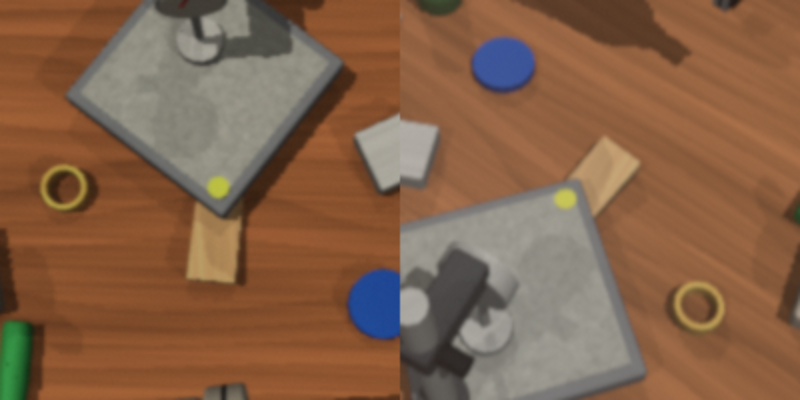

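The stand hasn't moved: the dot is within 0.5 mm of its first place in both views. The wedge's thick end is at x ≈ 0.587, which puts the stub at about wedge x = +26 mm. Now I'll press on the dot with shut fingers.

To row units: 0.208 m is 0.2773, 0.2 m is 0.2667.

Emit:
play_rows(motion=[[[0.0467, 0, 0], [0, 0, 0], 0], [[0.0933, 0, 0], [0, 0, 0], 0], [[0.14, 0, 0], [0, 0, 0], 0], [[0.1867, 0, 0], [0, 0, 0], 0], [[0.2333, 0, 0], [0, 0, 0], 0], [[0.2667, 0, 0], [0, 0, 0], 0], [[0.2773, 0, 0.0133], [0, 0, 0], 0], [[0.2773, 0, 0.0333], [0, 0, 0], 0], [[0.2773, 0, 0.0533], [0, 0, 0], 0], [[0.2773, 0, 0.0667], [0, 0, 0], 0], [[0.2773, 0, 0.0707], [0, 0, 0], 0], [[0.2773, 0, 0.0707], [0, 0, 0], 0]])

```text
time: 8.32
eef_pos: [0.6533, 0.0659, 0.0418]
orientation: [3.14, -0.098, -0.007]
wrist_force: [0.1, 0.5, 0.8]
opening: 0.0003
gripper_force: 0.0
```

To row units: 0.006 m is 0.008, 0.005 m is 0.0067.

Emit:
play_rows(motion=[[[0.0053, 0, 0.0013], [0, 0, 0], 0], [[0.0053, 0, 0.004], [0, 0, 0], 0], [[0.0053, 0, 0.0067], [0, 0, 0], 0], [[0.0053, 0, 0.008], [0, 0, 0], 0], [[0.0053, 0, 0.008], [0, 0, 0], 0], [[0.0053, 0, 0.008], [0, 0, 0], 0]])

```text
time: 8.82
eef_pos: [0.6597, 0.0656, 0.0381]
orientation: [-3.14, 0.099, -0.0]
wrist_force: [-0.5, -0.2, -0.4]
opening: -0.0001
gripper_force: 0.0
```

To row units: 0.002 m is 0.0027, 0.001 m is 0.0013.

Emit:
play_rows(motion=[[[0, 0, 0.0013], [0, 0, 0], 0], [[0, 0, 0.0027], [0, 0, 0], 0], [[0, 0, 0.0027], [0, 0, 0], 0], [[0, 0, 0.0027], [0, 0, 0], 0]])

```text
time: 9.15
eef_pos: [0.6598, 0.0656, 0.0361]
orientation: [-3.14, 0.099, -0.0]
wrist_force: [-1.8, 0.1, 3.6]
opening: -0.0
gripper_force: 1.6
```

To row units: 0.0015 m is 0.002, 0.001 m is 0.0013.

Emit:
play_rows(motion=[[[0, 0, 0.0013], [0, 0, 0], 0], [[0, 0, 0.002], [0, 0, 0], 0], [[0, 0, 0.002], [0, 0, 0], 0], [[0, 0, 0.002], [0, 0, 0], 0], [[0, 0, 0.002], [0, 0, 0], 0]])

```text
time: 9.57
eef_pos: [0.6598, 0.0656, 0.036]
orientation: [-3.14, 0.099, -0.0]
wrist_force: [-5.2, 0.1, 14.3]
opening: 0.0
gripper_force: 7.3
```

The press reads 14 N and the height hasn't changed, so the corner is firm. I'll hold, then release straight up and retreat.

To row units: -0.0002 m is -0.0003.

Emit:
play_rows(motion=[[[0, 0, -0.0003], [0, 0, 0], 0], [[0, 0, -0.0003], [0, 0, 0], 0], [[0, 0, -0.0003], [0, 0, 0], 0], [[0, 0, -0.0003], [0, 0, 0], 0], [[0, 0, -0.0003], [0, 0, 0], 0], [[0, 0, -0.0003], [0, 0, 0], 0]])

```text
time: 10.07
eef_pos: [0.6599, 0.0656, 0.036]
orientation: [-3.14, 0.099, -0.001]
wrist_force: [-5.0, -0.3, 12.6]
opening: -0.0002
gripper_force: 6.6
```

To row units: -0.21 m is -0.28, -0.19 m is -0.2533.

Emit:
play_rows(motion=[[[0, 0, -0.0027], [0, 0, 0], 0], [[0, 0, -0.0067], [0, 0, 0], 0], [[0, 0, -0.0267], [0, 0, 0], 0], [[0, 0, -0.0667], [0, 0, 0], 0], [[-0.04, 0, -0.0933], [0, 0, 0], 0], [[-0.0933, 0, -0.1067], [0, 0, 0], 0], [[-0.1467, 0, -0.12], [0, 0, 0], 0], [[-0.2, 0, -0.1333], [0, 0, 0], 0], [[-0.2533, 0, -0.1333], [0, 0, 0], 0], [[-0.28, 0, -0.1333], [0, 0, 0], 0], [[-0.28, 0, -0.1333], [0, 0, 0], 0], [[-0.28, 0, -0.1333], [0, 0, 0], 0]])

```text
time: 11.07
eef_pos: [0.4499, 0.079, 0.1355]
orientation: [-3.14, 0.098, -0.002]
wrist_force: [0.2, -0.1, -0.3]
opening: 0.0001
gripper_force: 0.0
```

```bash
python3 - <<'E'
from h import *
c,r,m=look("top",(290,193),(288,220))
s=capture("scene")
a=c["color"][100:300,180:380,::-1];b=s["color"][200:400,250:450,::-1]
cv2.imwrite("pics/b6.png",cv2.resize(np.hstack([a,b]),None,fx=2,fy=2))
E
```

```text
top dot px [288.7 193.4] 85 [0.6614 0.0657 0.037 ]
top wedge px [285.8 223.3] 781 [[278, 202], [273, 238], [296, 240], [299, 210]] rect ((286.3564453125, 221.43563842773438), (23.880891799926758, 37.21438980102539), 5.7105937004089355)
   [278 202] [0.6535 0.0863 0.    ] [0.6494 0.0844 0.021 ]
   [273 238] [0.5901 0.0924 0.    ] [0.5878 0.0904 0.021 ]
   [296 240] [0.5879 0.0526 0.    ] [0.5856 0.0516 0.021 ]
   [299 210] [ 0.6405  0.0492 -0.    ] [0.6368 0.0484 0.021 ]
```

View pics/b6.png

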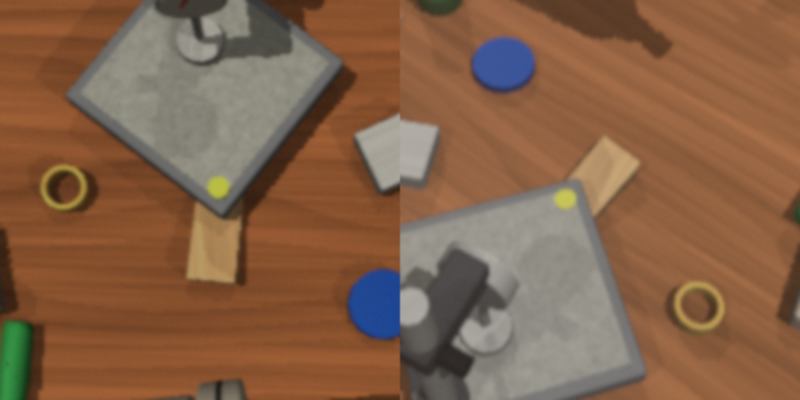

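The press changed nothing: the dot and the wedge show the same pixels as before it, and the arm is clear. I'll hand in.

```bash
python3 -c "
from plant import *
print(finish_job())"
```

```text
the job is handed in; nothing more can be done
None
```

I pushed the wedge snugly under the bare foot (stub at about +26 mm along it), pressed the dot at 13–14 N for over half a second without the corner giving, and handed the job in with the stand unmoved and the arm clear; no verdict came back.

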